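# Close up the loaded slide tray, draw the next one to its line and hold it

### The job

On the slide dryer, push the loaded upper tray fully home and swing the wire bail over to the front and down so that it keeps that tray in. Then draw the lower tray straight out by its tab until the line across it is level with the dryer's front edge; out there it is past its balance point and would tip, so keep it level and finish while still holding it at the line, ready for loading. Leave the slide box, the timer and the forceps where they are.

Things in the scene. Friction and masses are not known exactly. Their poses are not given: they have to be found in the camera images.
- dryer: White slide dryer, fixed to the bench, turned up to 0.18 rad: housing 196 mm wide (y), 224 deep (x), 48 high; on it two side walls 10 mm thick, up to 101 mm over the bench, with two levels of open runner ledges. Origin: middle of its front, at bench height; x points into the dryer (trays come out to -x), y left, z up. Inner width 176 mm; rear stop 220 mm behind the front.
- front_edge (a point): Middle of the dryer's front edge at the height of the lower runners, 56 mm over the bench (the upper runners are 83 mm over it). Axes as the dryer's.
- tray_upper: Upper steel tray, loose on its runners, full of glass slides fixed in it, 0.4 kg: 220 mm long (x), 172 wide; front flange 16 mm high. Origin: foot of the flange's front face, in the middle; axes as the dryer's. Starts 30 to 65 mm out; fully home, the flange's face is flush with the dryer's front. Its tab (as on the lower tray) stands out in front, 45 mm right of the middle.
- tray_upper_face (a point): Middle of the front face of the upper tray's flange, 8 mm above the tray's underside. Sliding a tray along its runners takes 2 to 10 N.
- tray_lower_tab (a point): Grip point of the lower tray: on its pull tab, a flat bar 26 mm wide (y), 8 mm thick, standing 45 mm out from the flange, 45 mm left of the tray's middle. The point is 30 mm in front of the flange, at half thickness, 4 mm above the tray's underside. The dryer rises 41 mm above it; the shut bail's bar crosses 12 mm in front of the dryer, 36 mm above the tab's middle.
- tray_lower: Lower steel tray, empty, loose on its runners, 0.4 kg; size, axes and origin as the upper tray's. Starts nearly home, up to 20 mm out. It balances about 85 mm behind its flange: drawn out further than that, its front must be held up.
- tray_lower_mark (a point): Middle of the dark line scribed across the lower tray (with a notch in each side rim), 127 mm behind the flange's face: drawn out as asked, it lies level with the front edge of the dryer.
- bail (a joint): Wire bail of 6 mm rod hinged on the outsides of the dryer's side walls, 55 mm behind its front, 96 mm over the bench; cross bar 67 mm from the hinge line. 0: shut, bar level with the hinge, in front of the upper tray's flange. It starts leaning back on its stop (1.95 rad), behind the upright (1.57); pushed forward (to -x) past the upright it falls shut by itself.
- bail_bar (a point): Middle of the bail's cross bar, where a rubber sleeve 70 mm long and 9 mm thick is on it; the bar runs along the dryer's y.
- slide_box: Closed green slide box, 71x100x36 mm, on the bench right of the dryer; bystander.
- timer: Round white timer, 62 mm across, 34 mm high, on the bench left of the dryer; bystander.
- forceps: Steel forceps, 127 mm long, flat on the bench in front and to the right of the dryer; bystander.

How it is judged:
By the outcome, as a careful person would: the job done as asked, in the order asked, and still so for the second after the job is handed in, while the arm keeps its last pose, push and grip.
It also fails if it takes over 58 s, if anything falls off the work surface, if the arm or the gripper's body presses on something with over 40 N, if the wrist force passes 120 N, or if a joint passes its speed limit or range.

### The arm

A 6-joint arm with a two-finger parallel gripper is mounted at the origin on a cart in front of the work surface, level with it; the furniture and walls round the work are solid. World frame = base frame: x ahead of the robot, y to its left, z up, the work surface at z = 0. Lengths are in m, angles in rad, forces in N, time in s.
With the tool pointing down it reaches from about 0.35 to 0.875 m from the base axis. Payload 15.5 kg.
Tool frame: the origin (TCP) lies between the finger pads; the fingertips stand env.finger_overhang ahead of it and the grasp point (between the pads) lies 11 mm behind it (env.finger_overhang is the distance from the TCP to the fingertips, in m); z points along the fingers, y is the line along which they close (so a half turn about z gives the same grasp; the last joint's range is limited). The gripper opens to 85 mm and grips with 20 to 120 N. Pads are 22 mm wide; open, the fingers measure 114 mm over their backs; the gripper's body (76 mm by 85 mm) begins 54 mm behind the grasp point. The pads swing forward as they close: fully open they stand 13 mm farther back than shut.
Start: joints at [1.067, 0.494, 1.345, -0, 1.302, -0.096], TCP at [0.248, 0.574, 0.239] pointing down, gripper open.
Joint ranges: [-2.91, 2.91], [-0.82, 2.16], [0.22, 2.67], [-1.22, 4.37], [0.12, 2.79], [-3.08, 3.08]. Speed limits (rad/s): [1.89, 1.89, 2.57, 3.01, 3.01, 3.01].

### API

Orientations are given as a unit quaternion [w, x, y, z].
In Python, from rig import get_obs, get_image, job_done, masks_of, place_of, env gives the robot as it stands. The module is installed in compiled form; this text tells all that it offers.
- The arm moves only by the shell command python3 -m handwheel 'ROWS' [FORCE]. ROWS is JSON, a list of rows, each a list of 3 entries, a list of its own where there are three numbers: the closure, from -1 (fully open) to 1 (shut), then the shift along the world's x, y, z scaled (see below), then the turn about the world's z scaled (see below). A call has 1 to 10 rows; each row shifts and turns the commanded pose from where the row before left it; what a row does not reach is not made up. The controller multiplies each number of a shift by 0.15 m and each number of a turn by 6 degrees. A row lasts 1/10 s, in which the tool goes at most 50 mm and 8.59 degrees, less where a joint would pass 70% of its speed; a pose out of reach is approached as far as the arm can. A call with a number of a shift or a turn outside -1 to 1 is refused whole. A call with a gripper value outside its range is refused whole. The fingers move at their own pace and stop on an object; FORCE is the grip in N (left out, the last holds). Time passes only in rows, so rows that do not move let the fingers close. It gives the time, the measured TCP pose, the force, the opening and the grip force at its end, in the units of the state.
- get_obs(): the state, without advancing time (a new reading comes with each control period).
- get_image(name): name is "scene" or "top" or "wrist"; returns a dict with "image" (400x640x3 uint8, red, green, blue), "z_map" (400x640 float32, m along the optical axis (not along the pixel's ray), 0 where there is no reading), "fov_y" (degrees; the focal length in pixels is half the picture's height over the tangent of half this angle, whatever the lens; pixels are square), "cx", "cy" (the principal point, pixels), "k1" (the pictures are not rectified: a ray, as slopes to the right and down, at radius r is drawn at 1 + k1 r^2 times it, then the intrinsics apply), "T" (4x4, takes a point from camera to world coordinates). Camera axes: x right, y down, z forward; pixel columns grow to the right and rows downward; lengths in m; the calibration is good to about 2 mm. A picture is of the moment at which its call begins.
- job_done(): hands the job in; it is judged then, once.
Trained networks look in a picture, given as the dict that the camera call returned (one of the last four; its "shot" number tells which), for a name from the list of things; names that differ only in an ending like _2 or _b are one class to them, and where a whole thing is asked for, a point or a joint stands for the part that bears it (a point fixed in the world has none). Each returns a list of dicts, best first, with "conf" (0 to 1); they miss things now and then, are a little off and sometimes report something else, mostly with a low value. They report only what shows in the picture. A call takes as long as a camera call.
- masks_of(label, picture): "mask" (400x640 bool, what is visible of it) and "bbox" ([centre column, centre row, width, height] in pixels, round what is visible of it).
- place_of(label, picture): "xy" ([column, row] in pixels: a listed point, or the origin of a listed thing).
The state is a dict: "time": time; "q": joint angles; "joint_velocities": joint speeds; "effort": joint torques, N m; "tcp_pos": TCP position; "orientation": TCP orientation; "contact_force": force on the tool from outside, world axes, zero at the start; "ft_torque": the same for the moment, N m; "width": opening from 0.0 (shut) to 1.0 (fully open); "finger_force": force on a finger pad.
Only numpy, scipy, OpenCV 4.12 (cv2) and the standard library are available. Lean on these libraries where they do the work, as an engineer would, in place of code of your own. Each camera call takes 0.05 s, during which the arm holds its last target. There are 200 camera calls.

## Working session

There is one attempt and no reset: what is moved stays moved. The work goes in short steps, Python scripts to look and compute and a shell command to move; the robot and the scene stay as the last step left them, time stands still between calls to the robot, and variables do not carry over. Pictures are saved under pics/ and viewed, at most 10 in all, crops included, and the job is handed in when it is done.

```bash
mkdir -p pics
cat > h.py <<'E'
import numpy as np, cv2
from rig import get_obs,get_image,masks_of,place_of,env
def K(p):
    h=p["image"].shape[0]; f=h/2/np.tan(np.radians(p["fov_y"])/2); return f
def ray(p,uv):
    f=K(p); d=np.array([(uv[0]-p["cx"])/f,(uv[1]-p["cy"])/f]); s=d.copy()
    for _ in range(20): s=d/(1+p["k1"]*(s@s))
    return np.array([s[0],s[1],1.])
def atdepth(p,uv,z): return (p["T"]@np.append(ray(p,uv)*z,1))[:3]
def atz(p,uv,h):
    T=p["T"]; d=T[:3,:3]@ray(p,uv); o=T[:3,3]; return o+d*(h-o[2])/d[2]
def zat(p,uv):
    u,v=int(round(uv[0])),int(round(uv[1])); w=p["z_map"][max(v-1,0):v+2,max(u-1,0):u+2]; w=w[w>0]
    return np.median(w) if w.size else 0
def cloud(p,mask=None):
    z=p["z_map"]; m=z>0
    if mask is not None: m&=mask
    v,u=np.nonzero(m); f=K(p)
    d=np.c_[(u-p["cx"])/f,(v-p["cy"])/f]; s=d.copy()
    for _ in range(20): s=d/(1+p["k1"]*(s**2).sum(1,keepdims=True))
    P=np.c_[s,np.ones(len(s))]*z[v,u][:,None]
    return P@p["T"][:3,:3].T+p["T"][:3,3]
def save(p,n): cv2.imwrite("pics/"+n+".png",p["image"][:,:,::-1])
E
python3 - <<'E'
from h import *
o=get_obs(); print(o["time"],o["tcp_pos"],o["orientation"],o["contact_force"],env.finger_overhang,o["width"])
L=["dryer","front_edge","tray_upper","tray_upper_face","tray_lower_tab","tray_lower","tray_lower_mark","bail_bar","slide_box","timer","forceps"]
H=dict(dryer=0,front_edge=.056,tray_upper=.083,tray_upper_face=.091,tray_lower_tab=.06,tray_lower=.056,tray_lower_mark=.056,bail_bar=.158,slide_box=0,timer=0,forceps=0)
ims=[]
for c in ["scene","top"]:
    p=get_image(c); save(p,c+"0"); print(c,"cam",p["T"][:3,3].round(3))
    for l in L:
        for r in place_of(l,p)[:2]:
            z=zat(p,r["xy"]); print(l,np.round(r["xy"],1),round(r["conf"],2),"atz",atz(p,r["xy"],H[l]).round(3),"depth",atdepth(p,r["xy"],z).round(3))
    ims.append(p["image"])
E
```

```text
0.0 [0.24824243 0.57318711 0.23868693] [-1.98197982e-04  2.02977133e-01  9.79183278e-01 -5.93006761e-04] [-0.07875567  0.65609301 -0.1216722 ] 0.008 0.9969781750541153
scene cam [ 0.254 -0.738  0.775]
dryer [337.4 259.4] 0.94 atz [ 0.607 -0.177  0.   ] depth [ 0.562 -0.247  0.097]
front_edge [308.8 228.6] 0.49 atz [ 0.571 -0.125  0.056] depth [ 0.568 -0.131  0.063]
tray_upper [319.2 238.9] 0.67 atz [ 0.564 -0.179  0.083] depth [ 0.561 -0.185  0.09 ]
tray_upper_face [319.6 234.3] 0.9 atz [ 0.567 -0.176  0.091] depth [ 0.564 -0.181  0.097]
tray_lower_tab [308.5 224.1] 0.89 atz [ 0.575 -0.117  0.06 ] depth [ 0.563 -0.14   0.086]
tray_lower [340.3 359.7] 0.57 atz [ 0.485 -0.391  0.056] depth [ 0.503 -0.365  0.001]
tray_lower [306.9 227.4] 0.55 atz [ 0.57  -0.12   0.056] depth [ 0.566 -0.127  0.063]
tray_lower_mark [407.6 321.2] 0.4 atz [ 0.616 -0.384  0.056] depth [ 0.626 -0.374  0.035]
bail_bar [380.5 186. ] 0.89 atz [ 0.689 -0.179  0.158] depth [ 0.688 -0.18   0.159]
bail_bar [407.4 319.1] 0.41 atz [ 0.566 -0.431  0.158] depth [ 0.628 -0.37   0.035]
slide_box [404.7 320.1] 0.93 atz [ 0
[... 470 characters left out ...]
 0.559 -0.168  0.001]
tray_upper_face [364.3 233.4] 0.88 atz [ 0.558 -0.171  0.091] depth [ 0.563 -0.179  0.   ]
tray_lower_tab [346.8 228.6] 0.96 atz [ 0.571 -0.132  0.06 ] depth [ 0.568 -0.13   0.1  ]
tray_lower_tab [437.1 260.7] 0.29 atz [ 0.498 -0.347  0.06 ] depth [ 0.497 -0.362  0.001]
bail_bar [370.5 173.3] 0.91 atz [ 0.687 -0.177  0.158] depth [ 0.7   -0.185  0.09 ]
slide_box [432.2 203.3] 0.56 atz [ 0.642 -0.352  0.   ] depth [ 0.638 -0.343  0.036]
timer [291. 215.] 0.91 atz [0.605 0.006 0.   ] depth [0.603 0.004 0.032]
forceps [435.8 257.4] 0.47 atz [ 0.506 -0.359  0.   ] depth [ 0.506 -0.359  0.002]
forceps [343.8 229.5] 0.46 atz [ 0.571 -0.128  0.   ] depth [ 0.566 -0.123  0.1  ]
```

```bash
python3 -c "
import cv2
cv2.imwrite('pics/c0.png',cv2.imread('pics/scene0.png'))"
```

```text
(no output)
```

View pics/scene0.png

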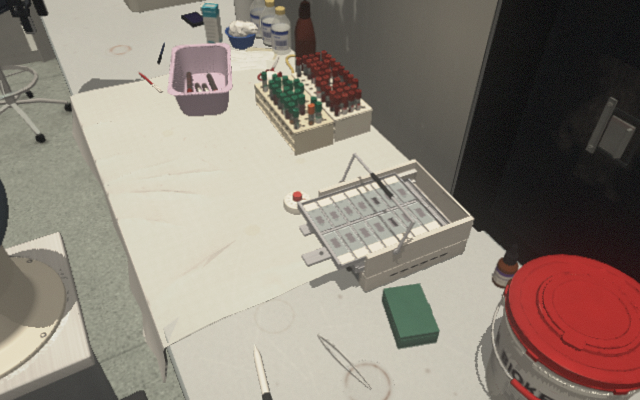

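View pics/top0.png

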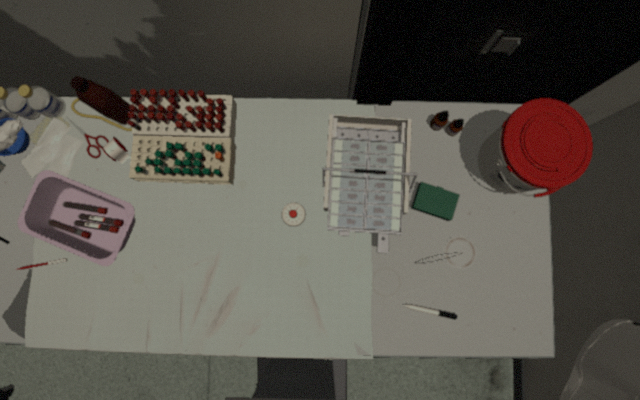

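The scene view shows the dryer around pixel (390,225), the upper tab at about (318,258), the lower tab at about (306,229) and the bail sleeve at (381,184), leaning back. In the top view the dryer spans columns 325–410 and rows 117–235. Next I'll fit the dryer pose from depth.

Run:
```python
from h import *
from scipy.optimize import minimize
C=[]
for c in ["scene","top"]:
    p=get_image(c); P=cloud(p)
    P=P[(P[:,0]>.5)&(P[:,0]<.88)&(P[:,1]>-.32)&(P[:,1]<-.04)&(P[:,2]>.02)&(P[:,2]<.25)]
    C.append(P)
    w=P[abs(P[:,2]-.101)<.005]; print(c,len(P),len(w))
    for l in["dryer","tray_upper","tray_lower_tab","bail_bar"]:
        for r in masks_of(l,p)[:1]: print(l,np.round(r["bbox"]),round(r["conf"],2),r["mask"].sum())
    def cost(a,W=w):
        x0,y0,t=a; c_,s=np.cos(t),np.sin(t); d=W[:,:2]-[x0,y0]; X=d@[c_,s]; Y=d@[-s,c_]
        e=np.maximum(abs(abs(Y)-.093)-.005,0); ex=np.maximum(np.maximum(-X,X-.224),0)
        return np.minimum(e*e+ex*ex,1e-4).sum()*1e4
    best=min((minimize(cost,[x,y,t],method="Nelder-Mead") for x in(.59,.61) for y in(-.16,-.18) for t in(-.12,-.05,.05,.12)),key=lambda r:r.fun)
    print(best.x,best.fun,len(w))
    x0,y0,t=best.x; d=P[:,:2]-[x0,y0]; X=d@[np.cos(t),np.sin(t)];Y=d@[-np.sin(t),np.cos(t)]
    q=(abs(abs(Y)-.093)<.006)&(abs(P[:,2]-.101)<.005); print("wallX",np.percentile(X[q],[1,3,10,90,97,99]).round(3))
    for n,yy in(("L",.045),("R",-.045)):
        k=(abs(Y-yy)<.009)&(X<.03)
        h=np.c_[X[k],P[k,2]]; h=h[h[:,0].argsort()]; print(n,h[::max(1,len(h)//25)].round(3).tolist())
    hi=P[P[:,2]>.125]; print("high",len(hi), hi.mean(0).round(3) if len(hi) else "")
    if len(hi): print(hi[hi[:,2].argsort()[-8:]].round(3).tolist())
```

```text
scene 14733 1532
dryer [395. 223. 159. 141.] 0.92 6257
tray_upper [370. 221. 142.  92.] 0.79 7865
tray_lower_tab [374. 225. 149.  98.] 0.75 647
bail_bar [379. 206.  74. 101.] 0.87 562
[ 0.6115641  -0.17549965 -0.04267507] 419.4487984527048 1532
wallX [0.001 0.004 0.017 0.199 0.215 0.221]
L [[-0.061, 0.059], [-0.058, 0.065], [-0.054, 0.062], [-0.051, 0.062], [-0.051, 0.084], [-0.05, 0.064], [-0.048, 0.066], [-0.046, 0.098], [-0.04, 0.087], [-0.036, 0.088], [-0.033, 0.086], [-0.029, 0.088], [-0.025, 0.085], [-0.02, 0.088], [-0.017, 0.088], [-0.011, 0.089], [-0.009, 0.082], [-0.006, 0.087], [-0.001, 0.088], [0.003, 0.088], [0.007, 0.087], [0.011, 0.088], [0.016, 0.088], [0.02, 0.083], [0.023, 0.089], [0.027, 0.088]]
R [[-0.096, 0.088], [-0.093, 0.089], [-0.088, 0.09], [-0.083, 0.089], [-0.078, 0.089], [-0.073, 0.091], [-0.068, 0.092], [-0.063, 0.09], [-0.058, 0.092], [-0.053, 0.091], [-0.05, 0.096], [-0.046, 0.096], [-0.037, 0.088], [-0.032, 0.088], [-0.026, 0.089], [-0.021, 0.087], [-0.013, 0.085], [-0.01, 0.027], [-0.007, 0.09], [-0.003, 0.083], [0.001, 0.087], [0.007, 0.087], [0.013,
[... 945 characters left out ...]
2, 0.091], [0.027, 0.092], [0.03, 0.09]]
R [[-0.093, 0.091], [-0.089, 0.091], [-0.084, 0.092], [-0.08, 0.094], [-0.075, 0.092], [-0.07, 0.09], [-0.066, 0.094], [-0.061, 0.092], [-0.056, 0.094], [-0.052, 0.092], [-0.047, 0.103], [-0.042, 0.088], [-0.038, 0.094], [-0.032, 0.087], [-0.028, 0.088], [-0.023, 0.092], [-0.017, 0.089], [-0.012, 0.087], [-0.008, 0.093], [-0.003, 0.089], [0.002, 0.087], [0.007, 0.089], [0.013, 0.091], [0.018, 0.088], [0.023, 0.088], [0.028, 0.089]]
high 344 [ 0.69  -0.173  0.159]
[[0.697, -0.141, 0.166], [0.693, -0.154, 0.166], [0.688, -0.254, 0.166], [0.693, -0.165, 0.166], [0.691, -0.191, 0.166], [0.694, -0.13, 0.166], [0.696, -0.093, 0.166], [0.695, -0.169, 0.167]]
```

```bash
python3 -m handwheel '[[1,[0.09,-0.25,0],0.175],[1,[0.09,-0.25,0],0.175],[1,[0.09,-0.25,0],0.175],[1,[0.09,-0.25,0],0.175],[1,[0.09,-0.25,0],0.175],[1,[0.09,-0.25,0],0.175],[1,[0.09,-0.25,0],0.175],[1,[0.09,-0.25,0],0.175],[1,[0.09,-0.25,0],0.175],[1,[0.09,-0.25,0],0.175]]' 60
python3 -m handwheel '[[1,[0.09,-0.25,0],0.175],[1,[0.09,-0.25,0],0.175],[1,[0.09,-0.25,0],0.175],[1,[0.09,-0.25,0],0.175],[1,[0.09,-0.25,0],0.175],[1,[0.09,-0.25,0],0.175],[1,[0.09,-0.25,0],0.175],[1,[0.09,-0.25,0],0.175],[1,[0.09,-0.2,0],0.175],[1,[0,0,0],0.175]]'
cat > s.py <<'E'
from h import *
O=np.array([.611,-.173]);t=-.042
def st():
    o=get_obs(); d=o["tcp_pos"][:2]-O; c,s=np.cos(t),np.sin(t)
    w,x,y,z=o["orientation"]; yy=np.degrees(np.arctan2(1-2*(x*x+z*z),2*(x*y-w*z)))
    print("t",round(o["time"],2),"X",(d@[c,s]).round(4),"Y",(d@[-s,c]).round(4),"z",o["tcp_pos"][2].round(4),"tool-y deg",yy.round(2),"F",o["contact_force"].round(1),"w",round(o["width"],3),"ff",o["finger_force"])
st()
E
python3 s.py
```

```text
time: 2.7
tcp_pos: [0.3838, 0.197, 0.2395]
orientation: [0.0, 0.112, 0.994, 0.0]
contact_force: [0.6, 0.4, 0.0]
width: -0.001
finger_force: 0.0
time: 3.7
tcp_pos: [0.5065, -0.135, 0.2393]
orientation: [0.001, 0.022, 1.0, -0.001]
contact_force: [-0.6, -0.5, -0.5]
width: 0.004
finger_force: 0.0
t 3.7 X -0.106 Y 0.0336 z 0.2393 tool-y deg 87.46 F [-0.6 -0.5 -0.5] w 0.004 ff 0.0
```

```bash
python3 -m handwheel '[[1,[0.04,-0.115,-0.15],0],[1,[0.04,-0.115,-0.15],0],[1,[0,0,-0.15],0],[1,[0,0,-0.15],0],[1,[0,0,-0.15],0],[1,[0,0,-0.15],0],[1,[0,0,-0.11],0],[1,[0,0,0],0]]' >/dev/null; python3 s.py
python3 - <<'E'
from h import *
p=get_image("scene"); cv2.imwrite("pics/a1.png",cv2.resize(p["image"][150:310,220:480,::-1],None,fx=3,fy=3))
E
```

```text
t 4.5 X -0.0955 Y 0.0039 z 0.0861 tool-y deg 87.59 F [ 0.  -1.3  0.7] w 0.001 ff 0.0
```

View pics/a1.png

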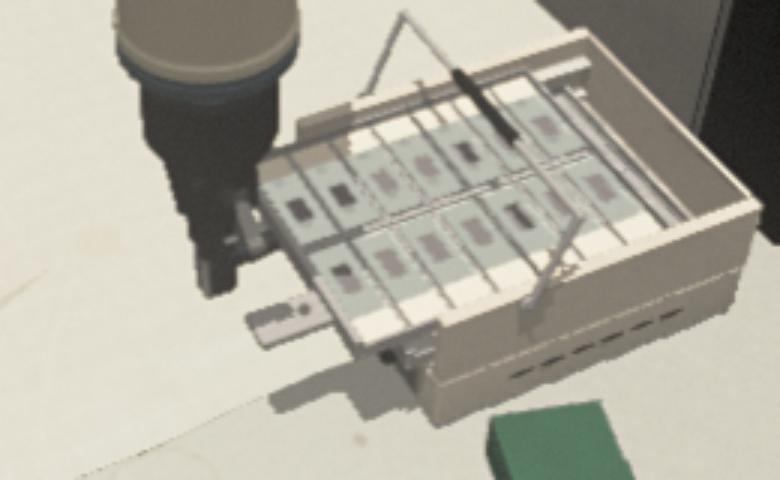

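The closed fingertips (crop pixel 215,290) stand before the middle of the flange, between the upper tab (290,320) and the lower tab (250,235). Next I'll push.

```bash
python3 -m handwheel '[[1,[0.05,-0.002,0],0],[1,[0.05,-0.002,0],0],[1,[0.05,-0.002,0],0],[1,[0.05,-0.002,0],0],[1,[0.05,-0.002,0],0],[1,[0.04,-0.002,0],0],[1,[0.04,-0.002,0],0],[1,[0.04,-0.002,0],0]]' >/dev/null; python3 s.py
python3 -m handwheel '[[1,[0.04,-0.002,0],0],[1,[0.04,-0.002,0],0],[1,[0.04,-0.002,0],0]]' >/dev/null; python3 s.py
```

```text
t 5.35 X -0.0389 Y 0.0031 z 0.0877 tool-y deg 87.58 F [-5.7  0.9  3.7] w -0.0 ff 2.6997796073555946
t 5.65 X -0.0209 Y 0.003 z 0.0877 tool-y deg 87.58 F [-5.6  0.   4.7] w -0.001 ff 2.830478399991989
```

```bash
python3 -m handwheel '[[1,[0.02,-0.001,0],0],[1,[0.02,-0.001,0],0]]' >/dev/null; python3 s.py
python3 -m handwheel '[[1,[0.013,-0.001,0],0],[1,[0.0,0,0],0]]' >/dev/null; python3 s.py
```

```text
t 5.85 X -0.015 Y 0.0029 z 0.0877 tool-y deg 87.58 F [-5.6 -0.2  4. ] w -0.003 ff 2.9184450209140778
t 6.05 X -0.0126 Y 0.0028 z 0.0877 tool-y deg 87.58 F [-1.9  1.7  1.7] w -0.002 ff 0.9710031375288963
```

```bash
python3 -m handwheel '[[1,[0.013,-0.001,0],0],[1,[0.0,0,0],0]]' >/dev/null; python3 s.py; python3 -m handwheel '[[1,[0.013,0,0],0]]' >/dev/null; python3 s.py
```

```text
t 6.25 X -0.0106 Y 0.0027 z 0.0877 tool-y deg 87.58 F [-2.2 -0.5  0.8] w -0.002 ff 0.9932484850287437
t 6.35 X -0.0098 Y 0.0028 z 0.0876 tool-y deg 87.58 F [-18.   -3.5  13.9] w -0.001 ff 9.09568838775158
```

```bash
python3 -m handwheel '[[1,[0,0,0],0],[1,[0.004,0,0],0]]' >/dev/null; python3 s.py
python3 - <<'E'
from h import *
for c in["scene","top"]:
    p=get_image(c)
    for l,h in(("tray_upper_face",.091),("tray_upper",.083),("tray_lower_tab",.06),("bail_bar",.158)):
        for r in place_of(l,p)[:1]:
            d=atz(p,r["xy"],h)[:2]-[.611,-.173]; print(c,l,(d@[.999,-.042]).round(4),(d@[.042,.999]).round(4),round(r["conf"],2))
E
```

```text
t 6.55 X -0.0098 Y 0.0027 z 0.0876 tool-y deg 87.58 F [-16.5  -2.2  11.4] w 0.002 ff 8.265334367752075
scene tray_upper_face 0.0004 -0.0028 0.69
scene tray_upper 0.0011 -0.0104 0.88
scene tray_lower_tab -0.0406 0.0474 0.85
scene bail_bar 0.083 0.006 0.73
top tray_lower_tab -0.042 0.0483 0.64
```

```bash
python3 -m handwheel '[[1,[-0.1,0.004,0],0],[1,[-0.05,0.002,0.1],0],[1,[0,0,0.2],0],[1,[0,0,0.2],0],[1,[0,0,0.2],0],[1,[0,0,0.2],0],[1,[0,0,0.1],0],[1,[0.25,-0.01,0],0],[1,[0.25,-0.01,0],0],[1,[0.25,-0.01,0],0]]' >/dev/null; python3 s.py
python3 -m handwheel '[[1,[0.2,-0.01,0],0],[1,[0.06,0,0],0],[1,[0,0,0],0]]' >/dev/null; python3 s.py
```

```text
t 8.05 X 0.0834 Y 0.0029 z 0.2398 tool-y deg 87.57 F [ 0.2 -0.4  0.4] w 0.006 ff 0.0
t 8.35 X 0.1217 Y 0.0033 z 0.2382 tool-y deg 87.6 F [-1.3  0.3 -0.2] w -0.002 ff 0.0
```

Now down behind the bar, then push it forward.

```bash
python3 -m handwheel '[[1,[0,0,-0.2],0],[1,[0,0,-0.2],0],[1,[0,0,-0.2],0],[1,[0,0,0],0]]' >/dev/null; python3 s.py
python3 -m handwheel '[[1,[-0.06,0.003,0],0],[1,[-0.06,0.003,0],0],[1,[-0.06,0.003,0],0],[1,[-0.06,0.003,0],0],[1,[-0.06,0.003,0],0]]' >/dev/null; python3 s.py
python3 - <<'E'
from h import *
p=get_image("scene"); cv2.imwrite("pics/a2.png",cv2.resize(p["image"][120:310,250:480,::-1],None,fx=3,fy=3))
E
```

```text
t 8.75 X 0.1177 Y 0.0036 z 0.1444 tool-y deg 87.56 F [-1.4  0.3  0.2] w -0.002 ff 0.0
t 9.25 X 0.0751 Y 0.0034 z 0.1486 tool-y deg 87.57 F [ 0.6  0.2 -0.1] w 0.002 ff 0.17702820128761232
```

View pics/a2.png

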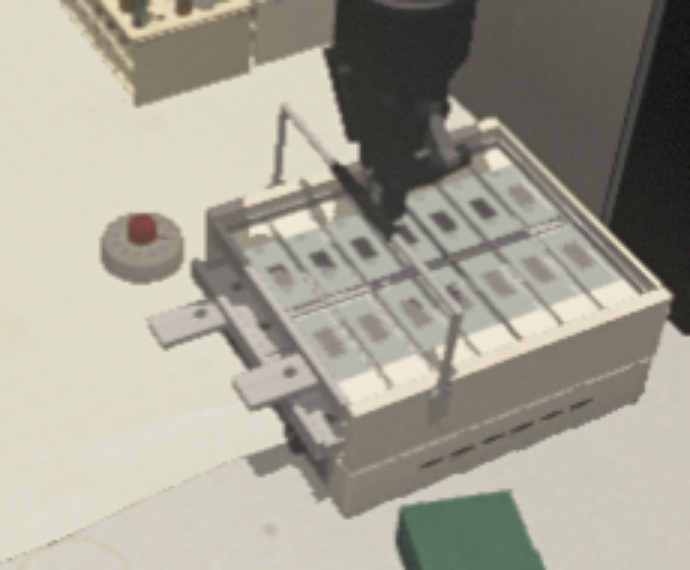

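The fingers have pushed the bail (bar from crop pixel 285,105 to 460,315) almost upright. The upper tray is home, and the lower tab shows at (190,325). I'll keep pushing past the upright.

```bash
python3 -m handwheel '[[1,[-0.04,0.002,0],0],[1,[-0.04,0.002,0],0],[1,[-0.04,0.002,0],0],[1,[-0.04,0.002,0],0],[1,[0,0,0],0],[1,[0,0,0.05],0],[1,[0,0,0.2],0],[1,[0,0,0.2],0],[1,[0,0,0.2],0]]' >/dev/null; python3 s.py
python3 - <<'E'
from h import *
p=get_image("scene"); cv2.imwrite("pics/a3.png",cv2.resize(p["image"][120:310,250:480,::-1],None,fx=3,fy=3))
E
```

```text
t 10.2 X 0.052 Y 0.0037 z 0.247 tool-y deg 87.59 F [ 1.2 -0.2 -0.6] w 0.001 ff 0.0
```

View pics/a3.png

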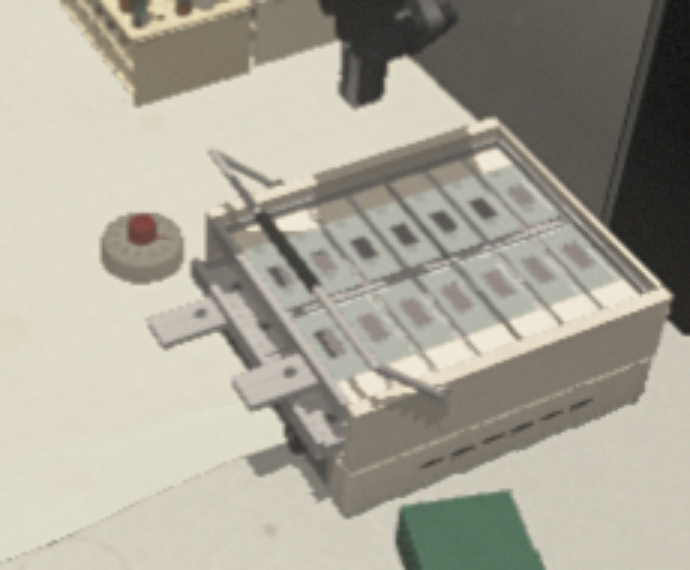

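The bail is past upright and falling, with the bar at crop pixels (215,150)–(380,345). I'll move over to the lower tab, open the gripper and check.

```bash
python3 -m handwheel '[[-1,[-0.16,0.075,0],0],[-1,[-0.16,0.075,0],0],[-1,[-0.16,0.075,0],0],[-1,[-0.16,0.075,0],0],[-1,[0,0,0],0],[-1,[0,0,0],0]]' >/dev/null; python3 s.py
python3 - <<'E'
from h import *
ps={c:get_image(c) for c in["scene","top","wrist"]}
save(ps["wrist"],"w1")
for c,p in ps.items():
    for l,h in(("tray_upper_face",.091),("tray_lower",.056),("tray_lower_tab",.06),("bail_bar",.096)):
        for r in place_of(l,p)[:1]:
            d=atz(p,r["xy"],h)[:2]-[.611,-.173]; print(c,l,np.round(r["xy"]),(d@[.999,-.042]).round(4),(d@[.042,.999]).round(4),round(r["conf"],2),zat(p,r["xy"]))
    P=cloud(p); d=P[:,:2]-[.611,-.173]; X=d@[.999,-.042];Y=d@[.042,.999]
    k=(abs(P[:,2]-.064)<.004)&(X<-.02)&(X>-.09)&(Y>0)&(Y<.1)
    if k.sum(): print(c,"tab",k.sum(),np.percentile(X[k],[2,5,50]).round(4),np.percentile(Y[k],[3,50,97]).round(4))
    k=(abs(X+.012)<.008)&(abs(Y)<.09)&(P[:,2]>.085)&(P[:,2]<.12); print("bar",k.sum(),np.median(P[k,2]),np.median(X[k]))
E
```

```text
t 10.85 X -0.0456 Y 0.0445 z 0.246 tool-y deg 87.59 F [-0.1 -0.6 -0.4] w 0.99 ff 0.0
scene tray_upper_face [343. 227.] 0.0021 -0.0085 0.91 0.9442257
scene tray_lower [325. 242.] -0.0283 0.0029 0.83 1.0438168
scene tray_lower_tab [308. 227.] -0.0423 0.0465 0.68 0.9895099
scene bail_bar [338. 223.] -0.0046 0.0007 0.82 0.9628761
scene tab 223 [-0.0595 -0.0584 -0.0407] [0.0311 0.0431 0.0557]
bar 370 0.09734794240521522 -0.013448216384314912
bar 0 nan nan
wrist tray_upper_face [276. 231.] 0.0012 -0.001 0.92 0.31572255
wrist tray_lower [282. 206.] -0.0137 0.0021 0.96 0.3871663
wrist tray_lower_tab [318. 181.] -0.0444 0.0434 0.95 0.32686988
wrist bail_bar [273. 224.] -0.0089 -0.0028 0.77 0.30350494
wrist tab 846 [-0.0584 -0.0575 -0.0404] [0.0332 0.0461 0.0579]
bar 1455 0.09887049219639599 -0.012066416401207059
  return _methods._mean(a, axis=axis, dtype=dtype,
  ret = ret.dtype.type(ret / rcount)
```

View pics/w1.png

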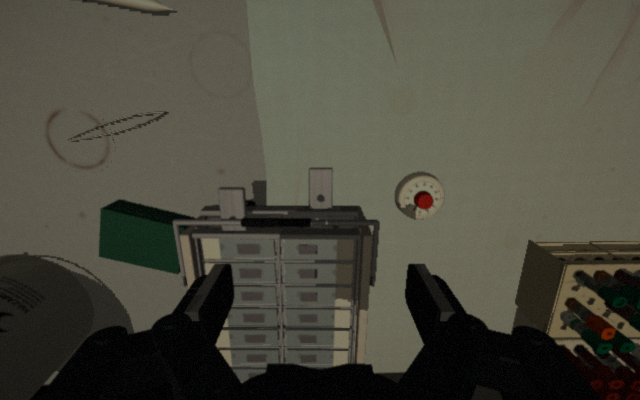

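The wrist view shows the bail shut in front of the upper flange, with the sleeve at (275,222). The lower tab at (320,188) lies free between the fingers, and the slide box, timer and forceps look unmoved. I'll descend now.

```bash
python3 -m handwheel '[[-1,[0,0,-0.2],0],[-1,[0,0,-0.2],0],[-1,[0,0,-0.2],0],[-1,[0,0,-0.2],0],[-1,[0,0,-0.2],0],[-1,[0,0,-0.15],0],[-1,[0,0,-0.1],0],[-1,[0,0,-0.05],0],[-1,[0,0,0],0]]' >/dev/null; python3 s.py
```

```text
t 12.5 X -0.0464 Y 0.0446 z 0.0496 tool-y deg 87.58 F [-0.1 -0.   0.8] w 0.998 ff 0.0
```

```bash
python3 -m handwheel '[[1,[0,0,0],0],[1,[0,0,0],0],[1,[0,0,0],0],[1,[0,0,0],0],[1,[0,0,0],0],[1,[0,0,0],0],[1,[0,0,0],0]]' 60 >/dev/null; python3 s.py
```

```text
t 13.2 X -0.0458 Y 0.0445 z 0.0506 tool-y deg 87.58 F [0.3 0.5 5.6] w 0.29 ff 58.98619830608368
```

```bash
python3 -m handwheel '[[1,[-0.02,0.001,0],0],[1,[-0.06,0.0025,0],0],[1,[-0.06,0.0025,0],0],[1,[-0.06,0.0025,0],0],[1,[-0.06,0.0025,0],0]]' >/dev/null; python3 s.py; python3 -m handwheel '[[1,[-0.06,0.0025,0],0],[1,[-0.06,0.0025,0],0],[1,[-0.06,0.0025,0],0],[1,[-0.06,0.0025,0],0],[1,[-0.06,0.0025,0],0],[1,[-0.06,0.0025,0],0],[1,[-0.06,0.0025,0],0],[1,[0,0,0],0],[1,[0,0,0],0]]' >/dev/null; python3 s.py
cat > m.py <<'E'
from h import *
import sys
for c in["scene","top","wrist"]:
    p=get_image(c)
    if c==sys.argv[1]: cv2.imwrite("pics/%s.png"%sys.argv[2],cv2.resize(p["image"][120:310,250:480,::-1],None,fx=3,fy=3) if c!="wrist" else p["image"][:,:,::-1])
    for l,h in(("tray_upper_face",.091),("front_edge",.056),("tray_lower_mark",.057),("tray_lower",.056),("tray_lower_tab",.06),("bail_bar",.096)):
        for r in place_of(l,p)[:1]:
            d=atz(p,r["xy"],h)[:2]-[.611,-.173]; print(c,l,np.round(r["xy"]),(d@[.999,-.042]).round(4),(d@[.042,.999]).round(4),round(r["conf"],2))
    P=cloud(p); d=P[:,:2]-[.611,-.173]; X=d@[.999,-.042];Y=d@[.042,.999]
    for y0 in(-.06,-.02,.01):
        k=(abs(P[:,2]-.064)<.009)&(X<-.03)&(X>-.2)&(abs(Y-y0)<.012)
        if k.sum()>20:
            h=P[k,2]>.067; print(" flange/front y",y0,np.percentile(X[k],[1,3,6]).round(4),"rimtop X",np.median(X[k][h]) if h.any() else None,"z by X",[(x,np.median(P[k&(abs(X-x)<.01),2]).round(4)) for x in(-.1,-.07,-.04)])
E
python3 m.py scene b1
```

```text
t 13.7 X -0.0857 Y 0.0445 z 0.0504 tool-y deg 87.58 F [ 4.  -0.7  1.5] w 0.283 ff 58.68250608444214
t 14.6 X -0.1489 Y 0.0447 z 0.0501 tool-y deg 87.56 F [-2.2  0.9 -0. ] w 0.29 ff 58.83452653884888
scene tray_upper_face [345. 225.] 0.0082 -0.0046 0.94
scene front_edge [342. 237.] 0.0053 -0.0003 0.96
scene tray_lower_mark [346. 236.] 0.0131 -0.0012 0.97
scene tray_lower [278. 259.] -0.1236 0.0009 0.63
scene tray_lower_tab [254. 247.] -0.1529 0.0437 0.81
scene bail_bar [340. 226.] -0.0042 -0.008 0.59
 flange/front y -0.06 [-0.1184 -0.1179 -0.1172] rimtop X -0.11533656653302436 z by X [(-0.1, np.float64(0.0567)), (-0.07, np.float64(0.0569)), (-0.04, np.float64(0.0569))]
 flange/front y -0.02 [-0.1182 -0.1179 -0.1173] rimtop X -0.1156447210208921 z by X [(-0.1, np.float64(0.0569)), (-0.07, np.float64(0.0567)), (-0.04, np.float64(0.057))]
 flange/front y 0.01 [-0.1561 -0.154  -0.147 ] rimtop X -0.11656408678009228 z by X [(-0.1, np.float64(0.0566)), (-0.07, np.float64(0.0571)), (-0.04, np.float64(0.0569))]
top tray_upper_face [364. 214.] -0.0077 0.0016 0.9
top tray_lower_mark [365. 209.]
[... 437 characters left out ...]
.float64(0.0594))]
 flange/front y 0.01 [-0.0956 -0.0935 -0.0914] rimtop X None z by X [(-0.1, np.float64(0.0601)), (-0.07, np.float64(0.059)), (-0.04, np.float64(0.0591))]
wrist tray_upper_face [315. 287.] -0.168 0.0426 0.74
wrist tray_lower_tab [317. 287.] -0.1466 0.0435 0.88
 flange/front y -0.06 [-0.1171 -0.1169 -0.1167] rimtop X -0.1154502416419557 z by X [(-0.1, np.float64(0.0577)), (-0.07, np.float64(nan)), (-0.04, np.float64(nan))]
 flange/front y -0.02 [-0.117  -0.1167 -0.1161] rimtop X -0.11567402172555567 z by X [(-0.1, np.float64(0.0579)), (-0.07, np.float64(0.0581)), (-0.04, np.float64(nan))]
 flange/front y 0.01 [-0.1558 -0.1556 -0.1554] rimtop X -0.15488227431052398 z by X [(-0.1, np.float64(0.0608)), (-0.07, np.float64(nan)), (-0.04, np.float64(nan))]
  return _methods._mean(a, axis=axis, dtype=dtype,
  ret = ret.dtype.type(ret / rcount)
```

View pics/b1.png

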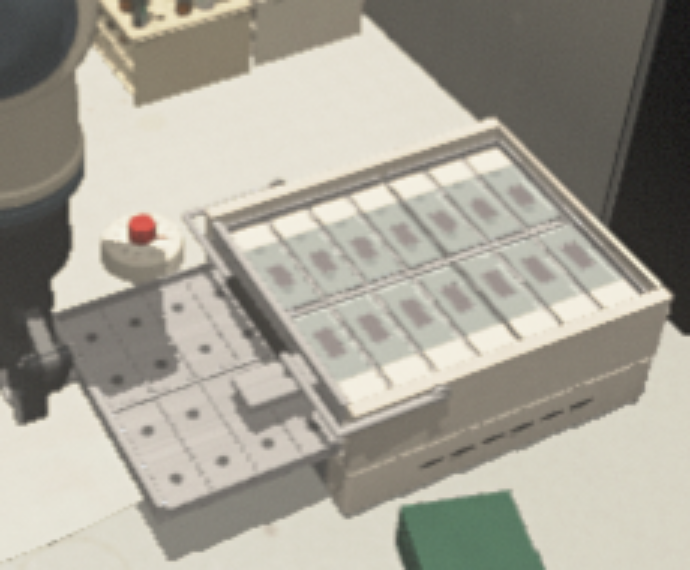

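The lower tray is out level and held, with its flange at X≈-0.1175. The upper tray is home behind the bail, and the mark is still just inside the front edge. It has about 8–9 mm to go.

```bash
python3 -m handwheel '[[1,[-0.02,0.001,0],0],[1,[-0.02,0.001,0],0],[1,[-0.013,0.0005,0],0],[1,[0,0,0],0],[1,[0,0,0],0]]' >/dev/null; python3 s.py
python3 - <<'E'
from h import *
for c in["scene","top","wrist"]:
    p=get_image(c)
    for l,h in(("front_edge",.056),("tray_lower_mark",.057)):
        for r in place_of(l,p)[:1]:
            d=atz(p,r["xy"],h)[:2]-[.611,-.173]; print(c,l,np.round(r["xy"],1),(d@[.999,-.042]).round(4),round(r["conf"],2))
    P=cloud(p); d=P[:,:2]-[.611,-.173]; X=d@[.999,-.042];Y=d@[.042,.999]
    k=(abs(P[:,2]-.066)<.009)&(abs(Y+.04)<.03)&(X<-.09)
    print(c,"lower flange",k.sum(),np.percentile(X[k],[1,5]).round(4) if k.sum() else"")
    for s in(1,-1):
        k=(abs(P[:,2]-.101)<.004)&(abs(Y*s-.093)<.004)&(X>-.006)&(X<.03); print(" wall front",s,k.sum(),np.percentile(X[k],[1,5,20]).round(4) if k.sum()>5 else"")
    k=(P[:,2]<.046)&(P[:,2]>.01)&(abs(Y)<.09)&(abs(X)<.02); print(" housing front",k.sum(),np.percentile(X[k],[20,50,80]).round(4) if k.sum()>5 else"")
    if c=="scene": cv2.imwrite("pics/b2.png",cv2.resize(p["image"][190:290,260:400,::-1],None,fx=5.7,fy=5.7,interpolation=cv2.INTER_CUBIC))
E
```

```text
t 16.15 X -0.1564 Y 0.0447 z 0.0502 tool-y deg 87.58 F [-1.  -0.1  1.3] w 0.285 ff 58.84868144989014
scene front_edge [343.1 237.9] 0.0062 0.61
scene tray_lower_mark [337.7 236.2] -0.0014 0.69
scene lower flange 305 [-0.1258 -0.1255]
 wall front 1 43 [-0.0003  0.0009  0.0044]
 wall front -1 62 [0.0004 0.0009 0.0063]
 housing front 90 [-0.0008 -0.0001  0.0009]
top tray_lower_mark [364.6 214. ] -0.0045 0.89
top lower flange 287 [-0.1234 -0.1216]
 wall front 1 30 [0.0023 0.003  0.0068]
 wall front -1 37 [0.0016 0.0017 0.0069]
 housing front 1 
wrist lower flange 1860 [-0.1253 -0.1249]
 wall front 1 0 
 wall front -1 0 
 housing front 0
```

View pics/b2.png

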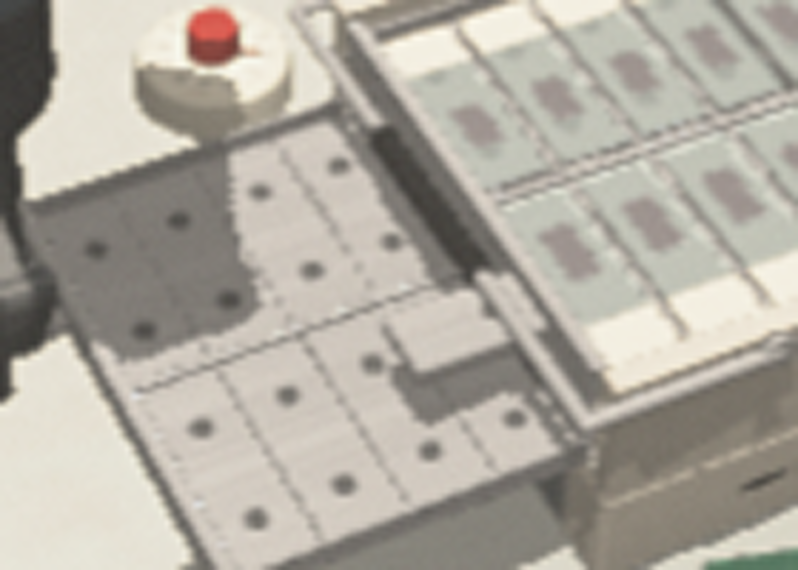

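In this close-up the scribed line has almost reached the front edge, near (560,450) in the crop, and the tray is level. The depth data puts the flange at -0.1256 and the housing front at 0, so there is about 1.3 mm left.

```bash
python3 -m handwheel '[[1,[-0.008,0.0003,0],0],[1,[0,0,0],0],[1,[0,0,0],0],[1,[0,0,0],0]]' >/dev/null; python3 s.py
python3 - <<'E'
from h import *
for c in["scene","wrist"]:
    p=get_image(c); P=cloud(p); d=P[:,:2]-[.611,-.173]; X=d@[.999,-.042];Y=d@[.042,.999]
    k=(abs(P[:,2]-.066)<.009)&(abs(Y+.04)<.03)&(X<-.09)
    print(c,"lower flange",np.percentile(X[k],[1,5]).round(4))
    for s in(-.1,-.06,-.02):
        k=(abs(X-s)<.012)&(abs(Y+.03)<.03)&(abs(P[:,2]-.058)<.006); print(s,np.median(P[k,2]))
    r=place_of("bail_bar",p)[:1]
    if r: print(r[0]["conf"],atdepth(p,r[0]["xy"],zat(p,r[0]["xy"])))
E
```

```text
t 17.0 X -0.1569 Y 0.0445 z 0.0503 tool-y deg 87.57 F [ 1.4 -0.1 -0.5] w 0.29 ff 58.84741544723511
scene lower flange [-0.1264 -0.126 ]
-0.1 0.05677051489574353
-0.06 0.0570551937525563
-0.02 0.057157773815798285
0.58 [ 0.61124044 -0.16472627  0.08834855]
wrist lower flange [-0.126  -0.1256]
-0.1 0.05812478316422556
-0.06 nan
-0.02 nan
  return _methods._mean(a, axis=axis, dtype=dtype,
  ret = ret.dtype.type(ret / rcount)
```

```bash
python3 -c "
from rig import job_done; print(job_done())"
```

```text
the job is handed in; nothing more can be done
None
```

I've handed the job in at about 17 s: the upper tray is home with the bail shut over it, and the lower tray is held level, its line within about 1 mm of the dryer's front edge by my depth measurement.

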